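# Scoop clay lumps into the low pot

## Robot

A 7-joint arm with a two-finger parallel gripper is mounted at the origin on the work surface. World frame = base frame: x ahead of the robot, y to its left, z up, the work surface at z = 0. Lengths are in mm, angles in rad, forces in N, time in s.
With the tool pointing down it reaches from about 400 to 850 mm from the base axis. Payload 6.9 kg.
Tool frame: the origin (TCP) lies midway between the tips of the shut fingers; the grasp point (between the pads) lies 19 mm behind it; z points along the fingers, y is the line along which they close (so a half turn about z gives the same grasp; the last joint's range is limited). The gripper opens to 85 mm and grips with 20 to 120 N. Pads are 22 mm wide; open, the fingers measure 114 mm over their backs; the gripper's body (76 mm by 85 mm) begins 54 mm behind the grasp point. The pads swing forward as they close: fully open they stand 13 mm farther back than shut.
Start: joints at [-1.21, 0.507, -0.238, 1.5, 0.126, 1.149, -0.155], TCP at [157.552, 604.805, 231.275] pointing down, gripper open.
Joint ranges: [-3.08, 3.08], [-0.24, 2.05], [-1.43, 1.35], [0, 2.5], [-1.52, 4.66], [0.17, 1.96], [-2.89, 2.89]. Speed limits (rad/s): [2.39, 2.39, 3.14, 3.14, 3.14, 3.14, 3.14].

## Interface

Orientations are given as a rotation vector (axis times angle).
In Python, from cell import ctrl, solve_ik, capture, get_calibration, ticket, spotter gives the robot as it stands. The module is installed in compiled form; this text tells all that it offers. Calls block until the motion is done:
- ctrl.goto(position, orientation): joint-space move of the TCP to a pose.
- ctrl.move_l(position, rot=None, max_speed=150): straight line of the TCP; rot=None keeps the orientation; max_speed is the mean speed in mm/s.
- ctrl.movej(angles): joint-space move.
- ctrl.command_gripper(opening, newtons=None): opening from 0.0 (shut) to 1.0 (fully open); newtons is the grip in N (None keeps the last); returns when the fingers have stopped.
- ctrl.hold(seconds).
- solve_ik(position, orientation): joint angles nearest the present ones, or None.
- capture(name): name is "scene" or "top" or "wrist"; returns the picture (480x640x3 uint8, red, green, blue); there is no depth.
- get_calibration(name): a dict with "fx", "fy", "cx", "cy" (pixels), "k1" (the pictures are not rectified: a ray, as slopes to the right and down, at radius r is drawn at 1 + k1 r^2 times it, then the intrinsics apply), "eye" and "orientation" of the camera in the world. Camera axes: x right, y down, z forward; pixel columns grow to the right and rows downward; lengths in mm; the calibration is good to about 2 mm. A picture is of the moment at which its call begins: read the wrist's pose just before it. get_calibration takes no time and is no camera call; for the wrist camera it gives the pose at the moment of the call.
A pose or a line that the arm cannot do raises ctrl.Unreachable and nothing moves.
- ticket.hand_in(): hands the job in; it is judged then, once.
Trained networks look in the newest picture that a camera, given by its name, has taken for a name from the list of things; names that differ only in an ending like _2 or _b are one class to them, and where a whole thing is asked for, a point or a joint stands for the part that bears it (a point fixed in the world has none). Each returns a list of dicts, best first, with "confidence" (0 to 1); they miss things now and then, are a little off and sometimes report something else, mostly with a low value. They report only what shows in the picture. A call takes as long as a camera call. They do not tell look-alikes from the thing itself.
- spotter.silhouettes(camera, label): "mask" (480x640 bool, what is visible of it) and "rect" ([left, top, right, bottom] in pixels, round what is visible of it).
- spotter.pinpoint(camera, label): "centre" ([column, row] in pixels: a listed point, or the origin of a listed thing).
Readings, each from a call of its own:
- ctrl.read_t(): time.
- ctrl.read_joint_pos(): joint angles.
- ctrl.read_joint_velocities(): joint speeds.
- ctrl.read_effort(): joint torques, N m.
- ctrl.read_tool_pos(): TCP position.
- ctrl.read_eef_rot(): TCP orientation.
- ctrl.read_ft_force(): force on the tool from outside, world axes, zero at the start.
- ctrl.read_wrist_torque(): the same for the moment, N m.
- ctrl.read_gripper_width(): opening from 0.0 (shut) to 1.0 (fully open).
- ctrl.read_grip_force(): force on a finger pad.
Only numpy, scipy, OpenCV 4.12 (cv2) and the standard library are available. Lean on these libraries where they do the work, as an engineer would, in place of code of your own. Each camera call takes 0.05 s, during which the arm holds its last target. There are 200 camera calls.

## Task

Start the drainage layer of the wide, low terracotta pot: with the hand scoop, take at least three of the five fired-clay lumps out of the grey trough in one scoopful and tip them into that pot, so that at least three lie in it and all the others are in the pot or still in the trough, none spilled. Then lay the scoop, empty, back flat on its black mat. Never touch the lumps with the gripper, do not ram or press the scoop hard into the trough, and leave both pots and the saucers where they stand.

Things in the scene. Friction and masses are not known exactly. Their poses are not given: they have to be found in the camera images.
- scoop: Hand scoop (loose, about 0.16 kg): flat-bottomed, open-fronted aluminium bowl 110 mm long, 94 mm wide, floor 2.5 mm thick, side walls 38 mm high (then 22 mm high for 25 mm, none on the last 15 mm before the lip), rear wall 42 mm high. Origin: middle of the bowl's underside. Its x axis points from the rear to the open front lip, y across, z up.
- scoop_grip (a point): Centre of the scoop's grip, an upright black plastic block above the rear of the bowl: 45 mm along the scoop's x, 18 mm thick along y, from 42 to 114 mm above the underside. This point is 82 mm above the underside and 37.5 mm behind the bowl's middle. Pinch it across y from above, firmly.
- scoop_bowl (a point): Middle of the scoop's bowl, 18 mm above its underside; axes as for the scoop.
- scoop_lip (a point): Middle of the scoop's front lip, on its underside: 55 mm ahead of the middle of the bowl; axes as for the scoop.
- trough_floor (a point): Point on the inner floor of the fixed grey metal trough, 6 mm above the table, midway between its side walls (106 mm apart). x runs along the trough, z up. Flat floor from x = -161 to +118 mm, then a 45 degree ramp at +x, an upright wall at -x; rim 54 mm above this floor. Lumps start between x = 0 and 110 mm, the rest is free for the scoop to enter; pushing to the +x ramp gathers them.
- lump0: Knobbly round fired-clay lump, about 30 mm across, 20 g, loose, slides and rolls easily when pushed; the origin is at its centre.
- lump1: Knobbly round fired-clay lump, about 30 mm across, 20 g, loose, slides and rolls easily when pushed; the origin is at its centre.
- lump2: Knobbly round fired-clay lump, about 30 mm across, 20 g, loose, slides and rolls easily when pushed; the origin is at its centre.
- lump3: Knobbly round fired-clay lump, about 30 mm across, 20 g, loose, slides and rolls easily when pushed; the origin is at its centre.
- lump4: Knobbly round fired-clay lump, about 30 mm across, 20 g, loose, slides and rolls easily when pushed; the origin is at its centre.
- pot_in (a point): Centre of the inner floor of the wide low terracotta pot (loose, 0.6 kg), the one to fill: 80 mm high, mouth 132 mm across inside, rim 144 mm outside, inner floor about 88 mm across and 7 mm above the table; z up.
- pot: The same wide low pot; origin at the centre of its underside.
- tallpot: The other pot, not to be filled: tall and narrow, 130 mm high, rim 100 mm across, loose; origin at the centre of its underside.
- mat: Black rubber mat, 200 mm along its x, 160 mm along its y, 4 mm thick, fixed; origin at the centre of its underside. The scoop starts on it.
- saucers: Two stacked terracotta saucers, 116 mm across, 31 mm high, loose; origin at the centre of the underside.
Not all that is in view belongs to the job. Leave any purple look-alike of the scoop alone.

How it is judged:
By the outcome, as a careful person would: the job done as asked, in the order asked, and still so for the second after the job is handed in, with the robot touching nothing.
It also fails if it takes over 72 s, if anything falls off the work surface, if the arm or the gripper's body presses on something with over 40 N, if the wrist force passes 120 N, or if a joint passes its speed limit or range.

## Working session

There is one attempt and no reset: what is moved stays moved. The work goes in short steps, each a Python script; the robot and the scene stay as the last script left them, time stands still between calls to the robot, and variables do not carry over. Pictures are saved under pics/ and viewed, at most 10 in all, crops included, and the job is handed in when it is done.

```bash
mkdir -p pics; cat > h.py <<'E'
import numpy as np, cv2
from scipy.spatial.transform import Rotation as R
from cell import ctrl, solve_ik, capture, get_calibration, ticket, spotter
def Rm(o):
    o=np.array(o,float)
    return o if o.shape==(3,3) else (R.from_rotvec(o).as_matrix() if o.size==3 else R.from_quat(o).as_matrix())
def px2w(c,uv,z):
    u,v=uv; d=np.array([(u-c["cx"])/c["fx"],(v-c["cy"])/c["fy"]]); s=d.copy()
    for _ in range(20): s=d/(1+c["k1"]*(s@s))
    r=Rm(c["orientation"])@np.array([s[0],s[1],1]); e=np.array(c["eye"],float)
    return e+r*(z-e[2])/r[2]
def w2px(c,p):
    q=Rm(c["orientation"]).T@(np.array(p,float)-np.array(c["eye"])); s=q[:2]/q[2]; s=s*(1+c["k1"]*(s@s))
    return np.array([c["fx"]*s[0]+c["cx"],c["fy"]*s[1]+c["cy"]])
def snap(n,f=None):
    c=get_calibration(n); im=capture(n)
    if f: cv2.imwrite("pics/"+f,cv2.cvtColor(im,cv2.COLOR_RGB2BGR))
    return c,im
E
python3 - <<'E'
from h import *
Z=dict(scoop=4,scoop_grip=86,scoop_bowl=22,scoop_lip=4,trough_floor=6,lump0=21,pot_in=7,pot=0,tallpot=0,mat=0,saucers=0)
for n in ("top","scene"):
    c,im=snap(n,n+".png"); print(n,c)
    for k,z in Z.items():
        for d in spotter.pinpoint(n,k)[:6]:
            print(k,round(d["confidence"],2),np.round(d["centre"]),np.round(px2w(c,d["centre"],z)[:2]))
print(ctrl.read_eef_rot(),ctrl.read_t())
E
```

```text
top {'fx': 476.89206009276523, 'fy': 476.89206009276523, 'cx': 312.8058775037624, 'cy': 239.85302817187767, 'k1': -0.08091592473361979, 'eye': array([ 423.86901403, -114.48278791, 1237.82513845]), 'orientation': array([-2.2041801 ,  2.16423529, -0.08886664])}
scoop 0.75 [414. 263.] [ 463. -384.]
scoop 0.66 [256. 255.] [476.  28.]
scoop 0.57 [493. 327.] [ 301. -593.]
scoop 0.55 [194. 151.] [750. 199.]
scoop_grip 0.86 [439. 274.] [ 435. -426.]
scoop_grip 0.78 [488. 329.] [ 304. -546.]
scoop_grip 0.35 [413. 264.] [ 459. -362.]
scoop_bowl 0.96 [420. 260.] [ 471. -394.]
scoop_bowl 0.86 [494. 327.] [ 301. -586.]
scoop_bowl 0.38 [131. 241.] [507. 350.]
scoop_lip 0.9 [401. 250.] [ 497. -349.]
scoop_lip 0.78 [515. 324.] [ 309. -652.]
trough_floor 0.92 [243. 219.] [570.  63.]
lump0 0.6 [232. 229.] [542.  90.]
lump0 0.54 [265. 238.] [520.   4.]
lump0 0.54 [236. 243.] [505.  77.]
lump0 0.53 [257. 220.] [567.  25.]
lump0 0.43 [252. 256.] [475.  35.]
pot_in 0.55 [133. 239.] [512. 352.]
pot_in 0.37 [411. 260.] [ 471. -375.]
pot 0.64 [131. 242.] [503. 360.]
tallpot 0.55 [358. 153.] [ 751. -234.]
mat
[... 630 characters left out ...]
] [ 452. -386.]
scoop_lip 0.92 [240. 284.] [ 505. -339.]
scoop_lip 0.77 [118. 266.] [ 308. -651.]
trough_floor 0.67 [356. 244.] [499.  17.]
trough_floor 0.61 [378. 252.] [548.  67.]
trough_floor 0.61 [388. 244.] [536. 106.]
lump0 0.58 [372. 236.] [500.  71.]
lump0 0.52 [353. 245.] [509.   5.]
lump0 0.51 [356. 231.] [465.  35.]
lump0 0.42 [388. 244.] [546.  99.]
pot_in 0.58 [458. 216.] [516. 360.]
pot 0.82 [456. 212.] [494. 367.]
pot 0.43 [453. 289.] [742. 205.]
pot 0.21 [356. 232.] [452.  40.]
tallpot 0.85 [308. 345.] [ 752. -230.]
tallpot 0.63 [384. 244.] [526.  99.]
mat 0.58 [230. 283.] [ 489. -364.]
saucers 0.84 [452. 292.] [753. 198.]
[-3.99301544e-01 -3.11611034e+00  9.75448753e-06] 1.2
```

View pics/top.png

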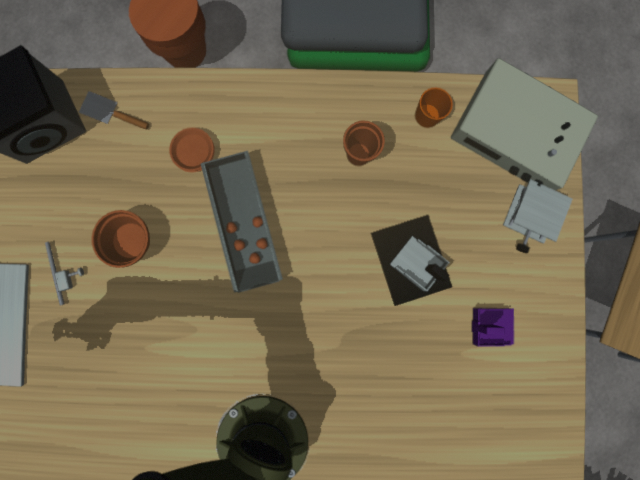

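View pics/scene.png

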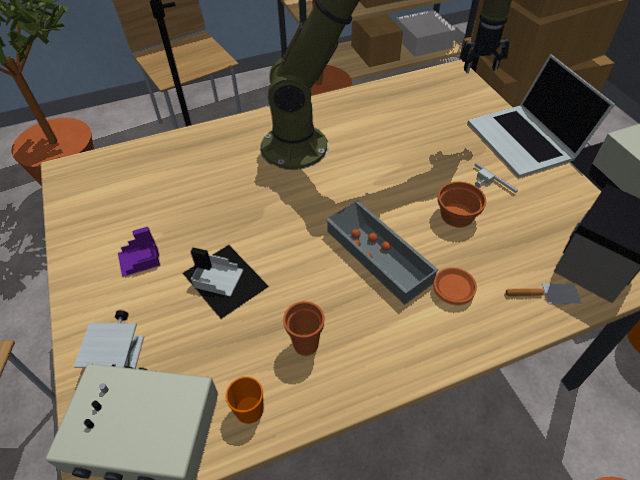

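The aluminium scoop on the black mat (top px 415,263) is the one meant. The purple one at (493,327) is the look-alike, and the grey thing at (540,210) isn't on a mat. The terracotta bowl at (121,238) is the wide low pot; (363,142) is the tall pot and (192,148) the saucers. Lumps are at about (232–265, 222–258), at the trough end nearest the base, so trough +x points toward the base. Next I'll look closer with the wrist camera on the way over.

```bash
cat >> h.py <<'E'
def down(yaw,tilt=0,flip=False):
    """tool rotvec for scoop heading yaw (deg), lip-down tilt (deg); tool x along scoop x (or opposite if flip)"""
    S=R.from_euler("ZY",[yaw,tilt],degrees=True)*R.from_euler("X",180,degrees=True)
    if flip: S=S*R.from_euler("Z",180,degrees=True)
    return S.as_rotvec()
E
python3 - <<'E'
from h import *
for f in (0,1):
    for nm,p,y,t in [("scoop",[435,-425,75],54,0),("tr1",[650,80,150],195,0),("tr2",[480,30,75],195,0),("tr2",[480,30,120],195,-25)]+[("pour%d"%y,[500,350,200],y,65) for y in range(0,360,30)]+[("pre%d"%y,[500,350,250],y,-20) for y in range(0,360,30)]:
        q=solve_ik(p,down(y,t,f)); print(f,nm,None if q is None else np.round(q,2))
def look(p,yaw,f,labels):
    ctrl.goto(p,down(yaw)); c,im=snap("wrist",f)
    print(np.round(c["eye"]),np.round(Rm(c["orientation"]),2).tolist())
    for k,z in labels.items():
        for d in spotter.pinpoint("wrist",k)[:6]:
            print(k,round(d["confidence"],2),np.round(d["centre"]),np.round(px2w(c,d["centre"],z),1)[:2])
look([540,130,420],15,"w1.png",dict(trough_floor=6,lump0=21,pot=0,pot_in=7,saucers=0))
look([470,-390,330],54,"w2.png",dict(scoop=4,scoop_grip=86,scoop_bowl=22,scoop_lip=4,mat=0))
print(ctrl.read_t())
E
```

```text
0 scoop [ 0.15  0.94  1.15  1.75 -0.96  1.13  0.99]
0 tr1 [-0.05  0.62 -0.18  1.53  0.13  1.01  1.56]
0 tr2 [ 0.    0.49 -0.16  2.07  0.14  0.59  1.57]
0 tr2 [-0.02  0.65 -0.21  1.66  0.15  1.28  1.54]
0 pour0 None
0 pour30 None
0 pour60 None
0 pour90 [-1.1   1.08  0.38  1.01  0.42  1.94 -0.79]
0 pour120 [-1.29  0.9   0.33  1.47  0.7   1.49 -0.79]
0 pour150 [-1.43  0.73  0.34  1.94  1.11  1.07 -0.96]
0 pour180 [-1.42  0.62  0.38  2.37  1.96  0.86 -1.48]
0 pour210 None
0 pour240 [ 0.46  0.86 -1.23  2.48  3.09  0.68 -0.65]
0 pour270 [-0.2   0.66  0.16  2.09 -1.5   1.23 -2.  ]
0 pour300 [-0.54  0.95  0.75  1.63 -1.29  1.93 -1.99]
0 pour330 [-0.33  1.    0.16  1.16 -0.82  1.94 -2.18]
0 pre0 [-1.2   0.38  0.58  1.8   0.02  0.74 -2.27]
0 pre30 [-0.95  0.31  0.36  1.86 -0.12  0.64 -1.59]
0 pre60 [-0.65  0.32  0.13  1.83 -0.32  0.72 -0.84]
0 pre90 [-0.48  0.39  0.01  1.71 -0.4   0.92 -0.24]
0 pre120 [-0.37  0.48 -0.13  1.54 -0.32  1.15  0.18]
0 pre150 [-0.35  0.58 -0.23  1.37 -0.18  1.37  0.54]
0 pre180 [-0.39  0.66 -0.3   1.23 -0.03  1.56  0.91]
0 pre210 [-0.45  0.7  -0.39  1.16  0.16  1.66
[... 1850 characters left out ...]
]
pot 0.62 [157. 147.] [507.5 362.8]
pot 0.55 [631. 304.] [ 460.  -407.1]
pot_in 0.68 [629. 303.] [ 462.5 -396.5]
pot_in 0.67 [158. 150.] [505.4 358.2]
pot_in 0.42 [394. 213.] [504.6  12.8]
[ 517. -324.  472.] [[0.81, -0.56, -0.18], [-0.59, -0.77, -0.25], [-0.0, 0.31, -0.95]]
scoop 0.92 [319. 188.] [ 461.5 -394.4]
scoop 0.88 [310. 365.] [ 303.9 -590.9]
scoop 0.16 [319. 237.] [ 424.9 -444.6]
scoop_grip 0.93 [317. 234.] [ 441.9 -420.1]
scoop_grip 0.68 [287. 387.] [ 300.1 -553. ]
scoop_bowl 0.9 [316. 188.] [ 461.3 -389.7]
scoop_bowl 0.74 [311. 375.] [ 303.3 -594.6]
scoop_lip 0.9 [321. 138.] [ 497.7 -349.2]
scoop_lip 0.62 [334. 394.] [ 302.1 -651.4]
scoop_lip 0.44 [318. 231.] [ 428.5 -438.2]
6.0
```

```bash
python3 - <<'E'
import cv2,numpy as np
a=cv2.imread("pics/w1.png")[70:290,300:460];b=cv2.imread("pics/w2.png")[90:310,240:400]
cv2.imwrite("pics/comp.png",cv2.resize(np.hstack([a,b]),None,fx=2.5,fy=2.5,interpolation=cv2.INTER_CUBIC))
E
```

```text
(no output)
```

View pics/comp.png

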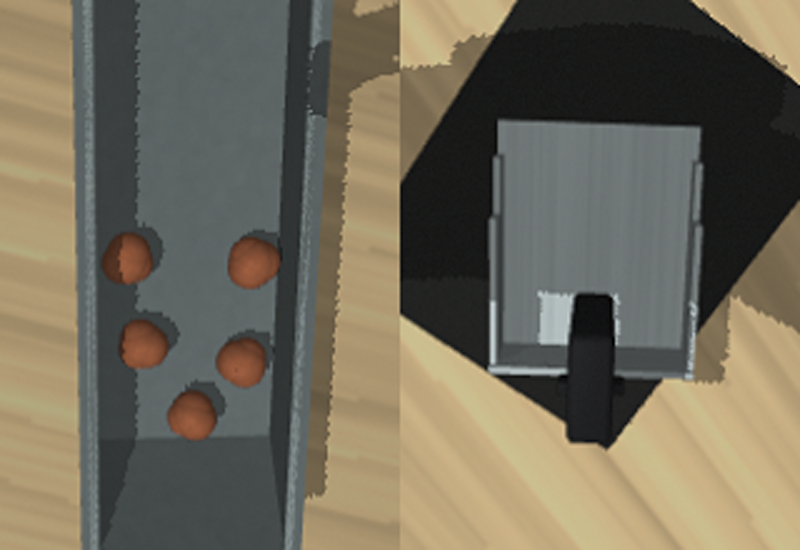

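```bash
python3 - <<'E'
from h import *
# recompute camera poses from stored readings is imprecise; get wrist calib now, and re-derive w1 from fixed mount
c=get_calibration("wrist"); T=ctrl.read_tool_pos(); Rt=Rm(ctrl.read_eef_rot()); 
off=Rt.T@(np.array(c["eye"])-T); Rc=Rt.T@Rm(c["orientation"])
c1=dict(c); R1=Rm(down(15)); c1["eye"]=np.array([540,130,420])+R1@off; c1["orientation"]=R1@Rc
A=lambda x,y:(300+x/2.5,70+y/2.5); B=lambda x,y:(240+(x-400)/2.5,90+y/2.5)
print("T",T,"eye1",c1["eye"])
P={}
for n,(x,y),z in [("fl0",(137,0),6),("fl1",(135,441),6),("fr0",(287,0),6),("fr1",(272,437),6),("ril0",(96,0),60),("ril1",(98,550),60),("rir0",(307,0),60),("rir1",(285,550),60)]:
    P[n]=px2w(c1,A(x,y),z)[:2]; print(n,np.round(P[n],1))
L,Rr=px2w(c,B(498,121),6.5)[:2],px2w(c,B(701,126),6.5)[:2]
d=L-Rr; print("lip",L,Rr,np.hypot(*d),"yaw",np.degrees(np.arctan2(-d[0],d[1])))
for p in [(573,441),(608,446),(575,296),(610,297)]: print(px2w(c,B(*p),118)[:2])
E
```

```text
T [ 470.36035766 -389.57878612  330.06219196] eye1 [616.84800212 151.14209038 561.84951972]
fl0 [675.9 122.5]
fl1 [440.2  54.1]
fr0 [696.4  46.4]
fr1 [463.9 -24.7]
ril0 [665.1 144. ]
ril1 [389.5  65.2]
rir0 [691.2  47.4]
rir1 [416.7 -36.8]
lip [ 458.08858605 -321.35749111] [ 532.72057163 -378.29247991] 93.86973006360009 yaw 52.66084064311298
[ 421.34025182 -435.00907063]
[ 431.14071183 -444.71253346]
[ 456.46169046 -388.85060776]
[ 466.74721341 -396.78221084]
```

```bash
cat >> h.py <<'E'
TH=196.5; O=np.array([562.5,60.9,6.0])
def rot(yaw,tilt): return R.from_euler("ZY",[yaw,tilt],degrees=True).as_matrix()
DZ=64.0  # TCP height above scoop underside in scoop frame (set after grasp)
def tcp(lip,yaw,tilt):
    "TCP pose that brings the scoop lip to a world point"
    return np.array(lip)+rot(yaw,tilt)@np.array([-92.5,0,DZ]), down(yaw,tilt)
def tr(x,y=0,z=0):
    a=np.radians(TH); return O+np.array([x*np.cos(a)-y*np.sin(a),x*np.sin(a)+y*np.cos(a),z])
E
python3 - <<'E'
from h import *
y=52.7; g=[440,-422.3]
ctrl.goto(g+[150],down(y)); ctrl.move_l(g+[68],max_speed=100)
ctrl.command_gripper(0.0,90); ctrl.hold(0.2)
print(ctrl.read_gripper_width(),ctrl.read_grip_force(),ctrl.read_ft_force(),ctrl.read_t())
ctrl.move_l(g+[220],max_speed=150); print(ctrl.read_gripper_width(),ctrl.read_ft_force())
c,_=snap("wrist","w3.png"); snap("scene","s3.png")
for k in ("scoop_lip","scoop_bowl"):
    for d in spotter.pinpoint("wrist",k)[:2]: print(k,d)
print(w2px(c,np.array(g+[220])+rot(y,0)@[92.5,0,-64]))
a=cv2.resize(cv2.imread("pics/w3.png"),(400,300));b=cv2.imread("pics/s3.png")[150:330,130:370];b=cv2.resize(b,(400,300))
cv2.imwrite("pics/c3.png",np.hstack([a,b]))
print(ctrl.read_joint_pos(),ctrl.read_t())
E
```

```text
0.1969956193674775 88.32619786262512 [-1.05597498  0.35702578  2.79181186] 8.5667
0.19533839394825303 [-0.07961334  0.46703033 -2.00232512]
scoop_lip {'centre': [323.3, 80.8], 'confidence': 0.75}
scoop_lip {'centre': [347.0, 427.1], 'confidence': 0.75}
scoop_bowl {'centre': [321.7, 198.3], 'confidence': 0.81}
scoop_bowl {'centre': [321.4, 82.6], 'confidence': 0.54}
[324.51647193  82.63904179]
[ 0.37323066  0.5471092   0.58669571  1.56771016 -0.32419521  1.1269434
  0.38224435] 9.9333
```

View pics/c3.png

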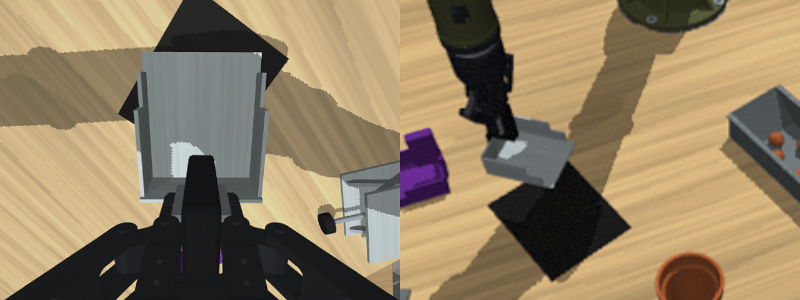

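The scoop is held level: its lip is at wrist px (323,81), against a predicted (324,83). Next I'll enter the trough.

```bash
python3 - <<'E'
from h import *
p,r=tcp(tr(-38,0,150),TH,1); ctrl.goto(p,r)
F0=np.array(ctrl.read_ft_force()); print(F0,ctrl.read_t())
p,r=tcp(tr(-38,0,70),TH,1); ctrl.move_l(p,r,120)
c,_=snap("wrist","w4.png"); print([d["centre"] for d in spotter.pinpoint("wrist","scoop_lip")[:1]],w2px(c,tr(-38,0,70)))
for d in spotter.pinpoint("wrist","lump0")[:6]:
    w=px2w(c,d["centre"],21)-O; a=np.radians(TH); print("lump",d["confidence"],w[0]*np.cos(a)+w[1]*np.sin(a),-w[0]*np.sin(a)+w[1]*np.cos(a))
print(ctrl.read_t())
E
```

```text
[-0.10278191  0.05767595 -1.59462348] 12.0
[[325.8, 85.4]] [321.56531716  83.77823368]
lump 0.78 7.1858896689022895 -33.45089682956754
12.9667
```

View pics/w4.png

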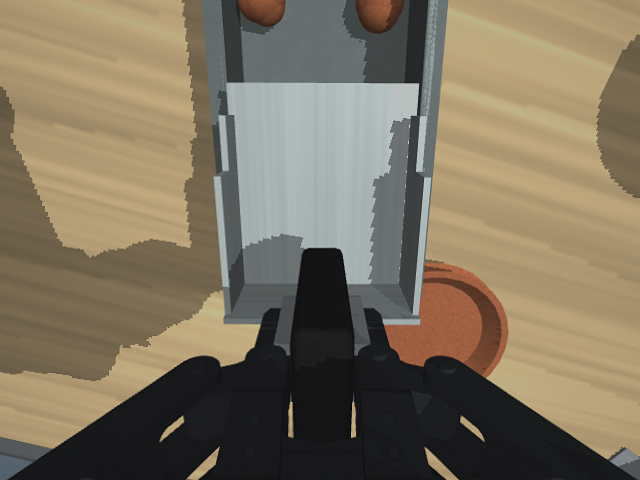

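The scoop (lip at px 227–419, row 83) sits centred between the trough rims (about 220–428), with two lumps ahead of it. I'll make a guarded descent, then push.

```bash
python3 - <<'E'
from h import *
F0=np.array(ctrl.read_ft_force())
p,r=tcp(tr(-38,0,8),TH,1); ctrl.move_l(p,r,80); print(ctrl.read_ft_force()-F0)
z=8
while z>-3:
    z-=1; p,r=tcp(tr(-38,0,z),TH,1); ctrl.move_l(p,r,20); f=np.array(ctrl.read_ft_force())-F0
    if f[2]>2.5: break
print("contact z",z,f,ctrl.read_t())
zf=z+1.0; p,r=tcp(tr(-38,0,zf),TH,1); ctrl.move_l(p,r,20)
for x in np.arange(-18,119,20):
    p,r=tcp(tr(min(x,112),0,zf),TH,1); ctrl.move_l(p,r,70); f=np.array(ctrl.read_ft_force())-F0; print(x,np.round(f,1))
    if np.hypot(*f[:2])>15: break
snap("wrist","w5.png"); snap("top","t5.png")
a=cv2.resize(cv2.imread("pics/w5.png"),(400,300));b=cv2.resize(cv2.imread("pics/t5.png")[130:310,140:380],(400,300))
cv2.imwrite("pics/c5.png",np.hstack([a,b])); print(ctrl.read_t(),zf)
E
```

```text
[-1.17220776 -0.99881272  0.2626729 ]
contact z -1 [ 0.61587247 -0.10591859  5.77186964] 16.1417
-18 [-1.3  0.2  2.7]
2 [-0.5 -1.1  2.6]
22 [ 0.  -1.6  2.7]
42 [-0.  -0.6  1.7]
62 [-0.8 -1.   1.8]
82 [ 0.2 -1.3  1.6]
102 [-0.7 -1.5  1.9]
19.525 0.0
```

View pics/c5.png

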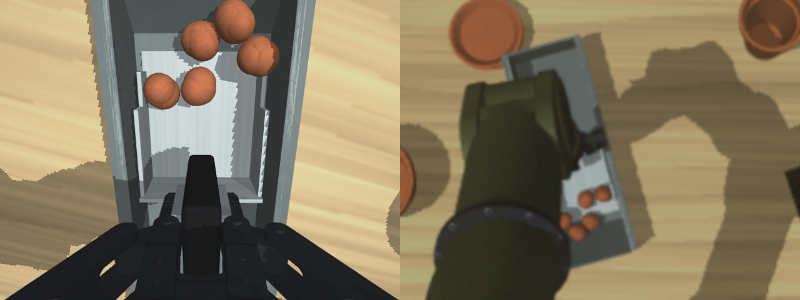

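Two lumps are already in the bowl (wrist crop px 161,91 and 198,87). One is at the lip (258,56) and two are on the ramp (200,40 and 235,20). I'll finish the push and ride up the ramp while tipping back.

```bash
python3 - <<'E'
from h import *
F0=np.array([-0.1,0.06,-1.6])
def go(x,z,t,s):
    p,r=tcp(tr(x,0,z),TH,t); ctrl.move_l(p,r,s); f=np.array(ctrl.read_ft_force())-F0; print(x,z,round(t,1),np.round(f,1)); return np.linalg.norm(f)
go(115,0,1,60)
for d in (6,12,18,24,30,36,42,48):
    t=-np.degrees(np.arcsin((d-2)/110)) 
    if go(115+d,d,t,70)>25: break
snap("wrist","w6.png"); snap("scene","s6.png")
a=cv2.resize(cv2.imread("pics/w6.png"),(400,300));b=cv2.resize(cv2.imread("pics/s6.png")[150:330,280:520],(400,300))
cv2.imwrite("pics/c6.png",np.hstack([a,b])); print(ctrl.read_t())
E
```

```text
115 0 1 [-0.3 -0.4  2.5]
121 6 -2.1 [-0.2 -0.2 -1.2]
127 12 -5.2 [-0.1 -0.7 -1.4]
133 18 -8.4 [ 0.1  0.2 -1.7]
139 24 -11.5 [ 0.4  0.5 -1.5]
145 30 -14.7 [ 0.5  0.8 -1.3]
151 36 -18.0 [ 0.6  0.4 -0.6]
157 42 -21.3 [-0.   0.7 -1. ]
163 48 -24.7 [ 0.   0.4 -1.1]
21.9917
```

View pics/c6.png

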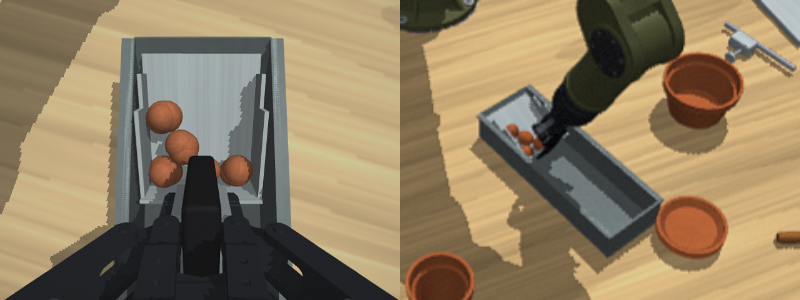

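All five lumps look to be in the bowl. Now I'll lift, refine the pot centre and carry.

```bash
python3 - <<'E'
from h import *
from scipy.optimize import minimize
p,r=tcp(tr(163,0,48),TH,-24.7); up=np.array(p)+[0,0,40]; ctrl.move_l(up,r,60)
ctrl.move_l(np.array(p)+[0,0,150],r,120)
res=[]
for n in ("top","scene"):
    c,_=snap(n); ds=[d for d in spotter.silhouettes(n,"pot")]
    a=np.linspace(0,2*np.pi,60)
    def hull(q):
        pts=[w2px(c,[q[0]+rr*np.cos(t),q[1]+rr*np.sin(t),z]) for rr,z in ((72,80),(50,0)) for t in a]
        m=np.zeros((480,640),np.uint8); cv2.fillConvexPoly(m,cv2.convexHull(np.float32(pts)*16).astype(np.int32),1,shift=4); return m>0
    best=None
    for d in ds:
        f=lambda q:-(hull(q)&d["mask"]).sum()/(hull(q)|d["mask"]).sum()
        s=minimize(f,[507,360],method="Nelder-Mead",options=dict(initial_simplex=[[507,360],[517,360],[507,370]]))
        if best is None or s.fun<best.fun: best=s
    print(n,best.x,best.fun)
print(ctrl.read_joint_pos(),ctrl.read_t())
for n in ("wrist",):
    snap(n,"w7.png"); print([(np.round(d["centre"]),round(d["confidence"],2)) for d in spotter.pinpoint(n,"lump0")])
E
```

```text
top [507.69995135 359.28180203] -0.7816979051819184
scene [509.31719971 358.94836426] -0.9457964601769911
[-0.15934155  0.59159002 -0.02074764  1.45364006  0.05704649  1.52683006
  1.66471417] 24.075
[(array([265., 272.]), 0.89), (array([377., 272.]), 0.85), (array([291., 234.]), 0.76), (array([257., 191.]), 0.64)]
```

```bash
cat >> h.py <<'E'
POT=np.array([508.5,359.0])
def potlip(yaw,z,back=28): 
    a=np.radians(yaw); return np.array([POT[0]-back*np.cos(a),POT[1]-back*np.sin(a),z])
E
python3 - <<'E'
from h import *
YW=125
A=tr(163,0,198); B=potlip(YW,150)
for s in (.25,.5,.75,1):
    p,r=tcp(A+(B-A)*s,TH+(YW-TH)*s,-22); ctrl.move_l(p,r,130)
q=np.array(ctrl.read_joint_pos()); print(q,ctrl.read_t())
for Y in (YW,):
  for z,t in ((100,-20),(90,0),(80,20),(72,40),(72,55),(72,65),(72,70)):
    p,r=tcp(potlip(Y,z),Y,t); s=solve_ik(p,r); print(Y,t,None if s is None else np.round(s,2))
c,_=snap("wrist","w8.png"); print([(np.round(d["centre"]),round(d["confidence"],2)) for d in spotter.pinpoint("wrist","lump0")])
cv2.imwrite("pics/s8.png",cv2.cvtColor(capture("scene"),cv2.COLOR_RGB2BGR))
a=cv2.resize(cv2.imread("pics/w8.png"),(400,300));b=cv2.resize(cv2.imread("pics/s8.png")[110:290,340:580],(400,300))
cv2.imwrite("pics/c8.png",np.hstack([a,b]))
E
```

```text
[-0.33242152  0.65780826  0.17205387  1.45919892 -0.47991454  1.23955511
  0.63251192] 26.5
125 -20 [-0.35  0.69  0.17  1.52 -0.48  1.13  0.65]
125 0 [-0.66  0.6   0.34  1.59 -0.23  0.99  0.36]
125 20 [-1.02  0.63  0.53  1.62  0.06  0.95  0.01]
125 40 [-1.3   0.76  0.68  1.62  0.29  1.02 -0.31]
125 55 [-1.44  0.9   0.75  1.58  0.41  1.12 -0.47]
125 65 [-1.51  1.02  0.79  1.54  0.45  1.2  -0.54]
125 70 [-1.54  1.08  0.81  1.52  0.47  1.24 -0.56]
[(array([264., 274.]), 0.85), (array([293., 231.]), 0.59)]
```

View pics/c8.png

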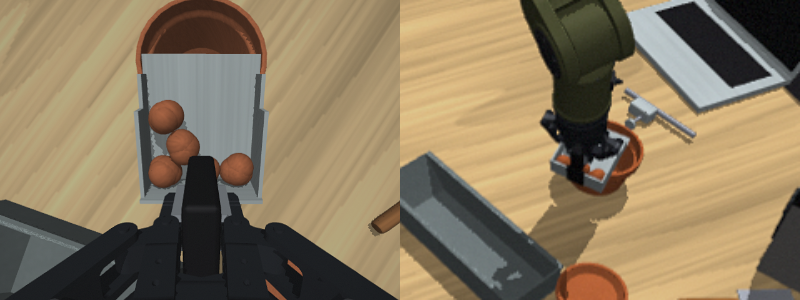

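The trough is empty and the loaded scoop is centred over the pot, with the pot mouth ahead of the lip. I'll pour slowly.

```bash
python3 - <<'E'
from h import *
Y=125
for z,t,s in ((108,-15,80),(92,-2,50),(88,8,50),(82,18,50),(76,28,50),(72,40,60),(72,52,60),(72,64,60),(72,68,60)):
    p,r=tcp(potlip(Y,z),Y,t); ctrl.move_l(p,r,s); f=ctrl.read_ft_force()
    if np.linalg.norm(f)>12: print(t,f)
ctrl.hold(0.7); print(ctrl.read_t())
for z,t,s in ((100,60,80),(150,40,120),(190,0,150)):
    p,r=tcp(potlip(Y,z,28 if z<110 else 60),Y,t); ctrl.move_l(p,r,s)
print(ctrl.read_t(),ctrl.read_ft_force(),ctrl.read_joint_pos())
snap("wrist","w9.png"); snap("scene","s9.png")
a=cv2.resize(cv2.imread("pics/w9.png"),(400,300));b=cv2.resize(cv2.imread("pics/s9.png")[110:290,340:580],(400,300))
cv2.imwrite("pics/c9.png",np.hstack([a,b]))
E
```

```text
31.625
33.9333 [-0.35731117  0.5517112  -0.92141163] [-0.67751846  0.54808824  0.45654037  1.42581112 -0.2456126   1.22630673
  0.4176542 ]
```

View pics/c9.png

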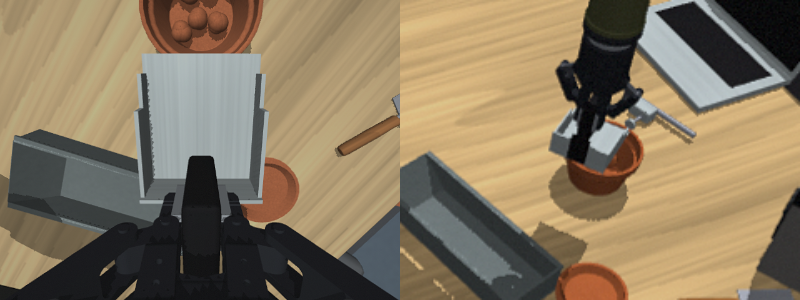

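The scoop is empty and the lumps are in the pot. I'll return the scoop to the mat.

```bash
python3 - <<'E'
from h import *
c=get_calibration("top")
m=np.mean([px2w(c,p,4)[:2] for p in ((372,234),(428,216),(451,286),(395,305))],0); print("mat",m)
Y=52.7; h=np.array([np.cos(np.radians(Y)),np.sin(np.radians(Y))])
M=(m+np.array([475,-375]))/2; lip=lambda z:np.r_[M+55*h,z]
p,r=tcp(potlip(125,230,60),125,0); ctrl.move_l(p,r,150)
p,r=tcp(lip(150),Y,0); ctrl.goto(p,r); print(ctrl.read_t())
F0=np.array(ctrl.read_ft_force())
p,r=tcp(lip(14),Y,0); ctrl.move_l(p,r,120); p,r=tcp(lip(6.5),Y,0); ctrl.move_l(p,r,40); ctrl.hold(.2)
z=6.5
while z>2:
    z-=.5; p,r=tcp(lip(z),Y,0); ctrl.move_l(p,r,15); f=np.array(ctrl.read_ft_force())-F0
    if f[2]>1.5: break
print("z",z,f,ctrl.read_t())
ctrl.command_gripper(0.45); ctrl.hold(.2); ctrl.command_gripper(1.0)
p=np.array(p); ctrl.move_l(p+[0,0,130],r,100); ctrl.goto(p+[-20,160,260],r)
print(ctrl.read_t())
snap("scene","s10.png"); snap("top","t10.png")
for k in ("lump0",): print([(np.round(px2w(c,d["centre"],22)),round(d["confidence"],2)) for d in spotter.pinpoint("top",k)])
a=cv2.resize(cv2.imread("pics/s10.png")[180:340,120:320],(400,320),interpolation=2);b=cv2.resize(cv2.imread("pics/t10.png")[130:290,80:280],(400,320),interpolation=2)
cv2.imwrite("pics/c10.png",np.hstack([a,b]))
E
```

```text
mat [ 471.02197461 -376.81504538]
36.8
z 5.0 [0.32634048 0.05998527 2.27884839] 39.375
42.7333
[(array([509., 349.,  22.]), 0.67), (array([498., 328.,  22.]), 0.62), (array([500., 386.,  22.]), 0.58), (array([539., 363.,  22.]), 0.49), (array([481., 360.,  22.]), 0.44)]
```

View pics/c10.png

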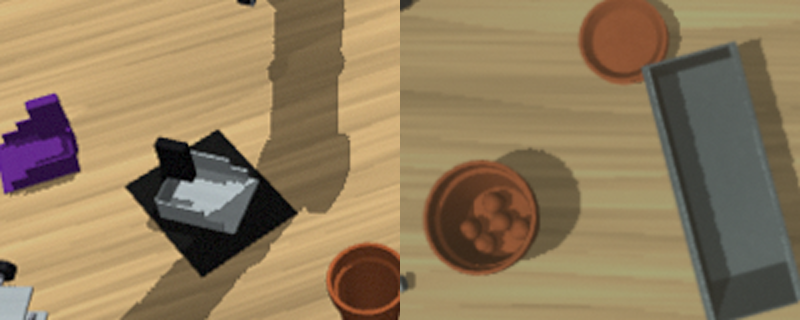

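The scoop lies empty and flat on its mat (left half, about 205,190). All five lumps are in the pot (right half, about 490,222), the trough is empty and nothing is spilled.

```bash
python3 -c "
from h import *
print(ticket.hand_in())"
```

```text
the job is handed in; nothing more can be done
None
```

The job is done and handed in at about 43 s: all five lumps went into the wide low pot in one scoopful with none spilled, and the empty scoop is lying flat on its mat.

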